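# Swing the slotted stay onto its second bolt

## Robot

A 7-joint arm with a two-finger parallel gripper is mounted at the origin on the work surface. World frame = base frame: x ahead of the robot, y to its left, z up, the work surface at z = 0. Lengths are in m, angles in degrees, forces in N, time in s.
With the tool pointing down it reaches from about 0.425 to 0.875 m from the base axis. Payload 4.7 kg.
Tool frame: the origin (TCP) lies midway between the tips of the shut fingers; the grasp point (between the pads) lies 19 mm behind it (ctrl.tcp_to_grasp is the distance from the TCP to the grasp point, in m); z points along the fingers, y is the direction in which the jaws open and shut (so a half turn about z gives the same grasp; the last joint's range is limited). The gripper opens to 85 mm and grips with 20 to 120 N. Pads are 22 mm wide; open, the fingers measure 114 mm over their backs; the gripper's body (76 mm by 85 mm) begins 54 mm behind the grasp point. The pads swing forward as they close: fully open they stand 13 mm farther back than shut.
Start: joints at [-69.437, 18.392, -4.016, 83.108, 1.295, 78.541, -3.26], TCP at [0.22, 0.612, 0.231] pointing down, gripper open.
Joint ranges: [-163.93, 163.93], [-17.29, 119.83], [-79.2, 71.16], [3.27, 140.29], [-89.18, 269.18], [5.43, 117.66], [-154.24, 154.24]. Speed limits (degrees/s): [147.25, 147.25, 180, 180, 180, 180, 180].

## Interface

Orientations are given as a 3x3 rotation matrix whose columns are the frame's x, y, z axes.
In Python, from plant import ctrl, imaging gives the robot as it stands.
- The arm moves only by the tool drive_tool, never from a script. Its argument "moves" is one flat list of numbers, 4 for each row, row after row: the shift along the tool's x, y, z in mm, then the turn about the tool's z in degrees. A call has 1 to 10 rows; each row is the pose to reach, as a shift and turn from the pose commanded when the call began, along the tool's axes at that moment; what a row does not reach only later rows make up. A row lasts 1/10 s, in which the tool goes at most 50 mm and 8.59 degrees, less where a joint would pass 70% of its speed; a pose out of reach is approached as far as the arm can. A call with a gripper value outside its range is refused whole. "grip" is the closure, from 0 (fully open) to 1 (shut), set as the call begins (left out, the last holds). The fingers move at their own pace and stop on an object; "force" is the grip in N (left out, the last holds). Time passes only in rows, so rows that repeat a pose let the fingers close. It gives the time, the measured TCP pose, the force and the opening at its end, in the units of the state.
- ctrl.read_state(): the state, without advancing time (a new reading comes with each control period).
- imaging.capture(name): name is "side" or "top"; returns a dict with "frame" (480x640x3 uint8, blue, green, red), "depth" (480x640 float32, m along the optical axis (not along the pixel's ray), 0 where there is no reading), "fx", "fy", "cx", "cy" (pixels), "camera_from_world" (4x4, takes a point from world to camera coordinates). Camera axes: x right, y down, z forward; pixel columns grow to the right and rows downward; lengths in m; the calibration is good to about 2 mm. A picture is of the moment at which its call begins.
- ctrl.finish_job(): hands the job in, once; it reports no verdict.
The state is a dict: "time_s": time; "joint_positions": joint angles; "qvel": joint speeds; "joint_efforts": joint torques, N m; "ee_pos": TCP position; "orientation": TCP orientation; "wrist_force": force on the tool from outside, world axes, zero at the start; "moment": the same for the moment, N m; "opening": finger opening in m.
Only numpy, scipy, OpenCV 4.12 (cv2) and the standard library are available. Lean on these libraries where they do the work, as an engineer would, in place of code of your own. Each camera call takes 0.05 s, during which the arm holds its last target. There are 200 camera calls.

## Task

On the sloping plate of the leg test stand, swing the yellow slotted stay by its black grip about its loose bolt, up to the curved adjusting slot, and drop its slot over the brass bolt that stands somewhere along that slot (feel for it), so that the stay lies flat on the plate with the brass bolt through it. Let go of it there, and leave the other things on the bench where they are.

Things in the scene. Friction and masses are not known exactly. Their poses are not given: they have to be found in the camera images.
- face: sloping grey plate of the test stand, fixed, 240 x 280 x 12 mm, inclined 35 degrees. Origin in its upper surface; own z = normal of the surface, 35 degrees from vertical, x = straight up the slope, y = level along it. The surface spans x -125..115, y -140..140 mm, lower edge about 43 mm above the bench; a ground plate 12 mm thick reaches 100 mm beyond that edge.
- pivot (a point): foot of the loose pivot bolt, in the surface of the plate, at x 50, y -70 mm in the plate's frame. Shank 8 mm thick, square to the plate; its 19 mm round head (22 to 29 mm above the surface) keeps the stay on, but lets it lift up to 17 mm, tilt and swing freely all round.
- arc_mid (a point): middle of the black curved adjusting slot (a flat marking), in the plate's surface at x 50, y 60 mm of its frame; axes as the plate's. A fixed brass bolt, 8 mm thick, tip tapered to 4.4 mm, stands 12 mm out of the surface, square to it, on the arc of 130 mm radius about the pivot bolt, anywhere within 9.1 mm either way of this point (0.07 rad). Its place is not reported: see it or feel it.
- stay: yellow flat stay, 175 x 38 x 5 mm, 0.11 to 0.22 kg, loose, flat on the plate, its 11 mm hole on the pivot bolt. Origin: hole centre, underside; x along the stay to the slot (it spans x -20..155 mm), z out of its upper face. At first its x lies within 30 degrees of the plate's -x; it must swing to the plate's +y by the short way. Resting on the brass bolt, the slot end is 12 mm too high.
- slot (a point): centre of the stay's closed slot at its underside, at x 130 mm in the stay's frame. The slot is 26 mm long (along the stay) and 10.5 mm wide, right through. Slack in the hole and in the grip lets the slot of a held stay lag or sag by up to about 3 mm.
- grip (a point): grasp point in the stay's black upright grip, at x 80, z 29 mm in the stay's frame. The grip is a block 34 mm long (along the stay) and 12 mm thick (across the stay: grasp it by these faces), reaching from 5 to 39 mm above the stay's underside.
- spacer: bystander, leave alone: brass round spacer, 22 mm across, 22 mm high, standing on the stand's ground plate below the sloping plate; origin at its underside
- bush: bystander, leave alone: dark steel bush, 26 mm across, 18 mm high, standing on the stand's ground plate below the sloping plate; origin at its underside
- screwdriver: bystander, leave alone: red-handled screwdriver lying on the bench in front of the stand's low side, along it; origin at its underside
- offcut: bystander, leave alone: wood offcut 50 x 110 x 30 mm on the bench beside the stand; origin at its underside
- tape: bystander, leave alone: brown roll of tape, 90 mm across, 25 mm high; origin at its underside
- mug: bystander, leave alone: blue mug, 80 mm across, 90 mm high; origin at its underside
- wrench: bystander, leave alone: steel wrench lying on the bench; origin at its underside
Mind the look-alikes: they are no part of the job. What is meant by the stay is not green, and is the larger of those in its own colour.

How it is judged:
By the outcome, as a careful person would: the job done as asked, in the order asked, and still so for the second after the job is handed in, with the robot touching nothing.
It also fails if it takes over 54 s, if anything falls off the work surface, if the arm or the gripper's body presses on something with over 40 N, if the wrist force passes 120 N, or if a joint passes its speed limit or range.

## Working session

There is one attempt and no reset: what is moved stays moved. The work goes in short steps, Python scripts to look and compute and a tool call to move; the robot and the scene stay as the last step left them, time stands still between calls to the robot, and variables do not carry over. Pictures are saved under pics/ and viewed, about 8 in all and at most 12, crops included, and the job is handed in when it is done.

Besides the shell and the picture viewer there is one more tool, called after ">>>" as name(argument=value, ...), one argument or row to a line, values as JSON. drive_tool: Moves the arm, as the interface text tells. Its arguments: {"type":"object","properties":{"moves":{"type":"array"},"grip":{"type":"number"},"force":{"type":"number"}},"required":["moves"]}

```bash
ls; mkdir -p pics; python3 - <<'E'
from plant import ctrl, imaging
import numpy as np, cv2
s=ctrl.read_state(); print(s['time_s'],s['ee_pos'],s['orientation'])
for n in ("side","top"):
    c=imaging.capture(n); cv2.imwrite(f"pics/{n}0.png",c["frame"]); np.savez(f"{n}0.npz",**c)
    print(n,c['fx'],c['cx'],c['cy'],np.round(c['camera_from_world'],3).tolist())
E
```

```text
pics
0.0 [0.21954185 0.61122871 0.23023601] [[-9.41170253e-01  3.37932299e-01 -5.62042924e-04]
 [ 3.37932756e-01  9.41168522e-01 -1.80682877e-03]
 [-8.16086918e-05 -1.89046621e-03 -9.99998210e-01]]
side 591.0207845201872 315.6708202704049 234.97895296394233 [[-0.985, -0.172, -0.009, 0.492], [-0.09, 0.558, -0.825, 0.122], [0.147, -0.812, -0.565, 1.478], [0.0, 0.0, 0.0, 1.0]]
top 450.31991024403084 319.6740960133845 241.68560105812514 [[0.026, -1.0, 0.0, -0.001], [-0.987, -0.026, -0.159, 0.497], [0.159, 0.004, -0.987, 1.03], [0.0, 0.0, 0.0, 1.0]]
```

View pics/side0.png

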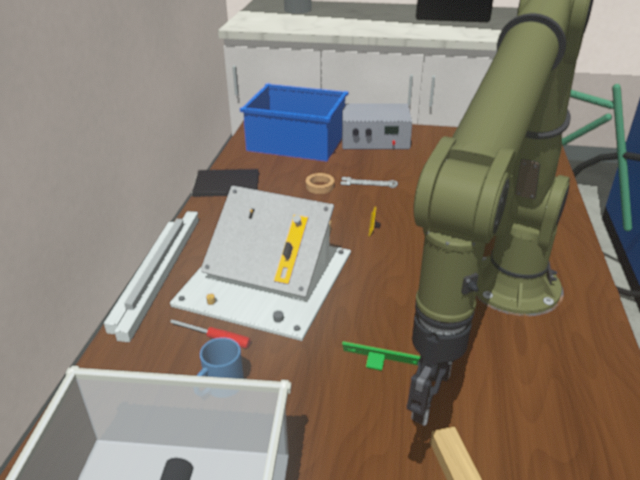

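View pics/top0.png

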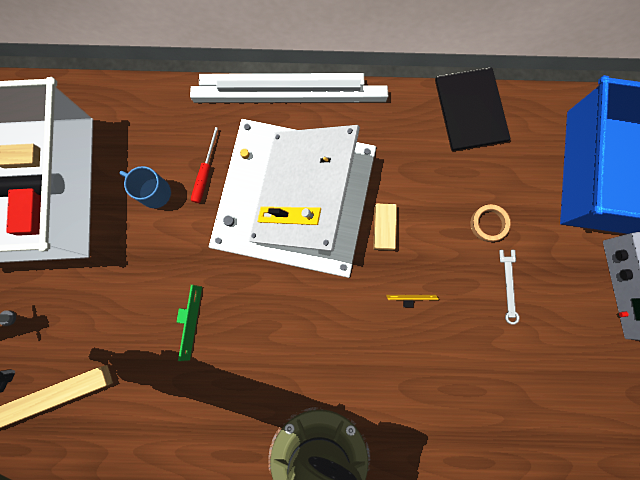

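The side view shows the plate with the stay pointing down-slope (slot near (283,278), pivot head near (299,223), grip (287,250)) and the brass bolt near (251,213). In the top view the stay runs from (262,213) to (318,217), and the bolt is near (325,160).

```bash
cat > h.py <<'E'
import numpy as np, cv2
from scipy.optimize import minimize
def pts(c):
    d=c['depth']; v,u=np.mgrid[:480,:640]
    P=np.stack([(u-c['cx'])/c['fx']*d,(v-c['cy'])/c['fy']*d,d],-1)
    T=c['camera_from_world']; return (P-T[:3,3])@T[:3,:3]
def proj(c,p):
    q=np.asarray(p)@c['camera_from_world'][:3,:3].T+c['camera_from_world'][:3,3]
    return np.stack([c['fx']*q[...,0]/q[...,2]+c['cx'],c['fy']*q[...,1]/q[...,2]+c['cy']],-1)
E
python3 - <<'E'
from h import *
for n,box in (("top",(250,125,360,250)),("side",(205,185,335,295))):
    c=dict(np.load(f"{n}0.npz")); P=pts(c); f=c['frame'].astype(int)
    u0,v0,u1,v1=box; Q=P[v0:v1,u0:u1].reshape(-1,3); F=f[v0:v1,u0:u1].reshape(-1,3)
    ok=(Q[:,2]>.03); Q=Q[ok];F=F[ok]
    rng=np.random.default_rng(0); best=0
    for _ in range(500):
        a=Q[rng.choice(len(Q),3,False)]; m=np.cross(a[1]-a[0],a[2]-a[0]); l=np.linalg.norm(m)
        if l<1e-4: continue
        m/=l; m*=np.sign(m[2]); 
        if abs(np.degrees(np.arccos(m[2]))-35)>4: continue
        i=abs((Q-a[0])@m)<.003
        if i.sum()>best: best=i.sum(); I=i
    for _ in range(3):
        o=Q[I].mean(0); m=np.linalg.svd(Q[I]-o,full_matrices=False)[2][2]; m*=np.sign(m[2]); I=abs((Q-o)@m)<.003
    y=np.cross(m,[0,0,1.]); 
    x=np.array([0,0,1])-m*m[2]; x/=np.linalg.norm(x); y=np.cross(m,x)
    L=(Q-o)@np.c_[x,y,m]; G=L[I]
    r=cv2.minAreaRect((G[:,:2]*1000).astype(np.float32))
    print(n,best,'incl',np.degrees(np.arccos(m[2])),'rect',r)
    lo,hi=np.percentile(G[:,:2],[.5,99.5],axis=0); print('ext',lo,hi)
    B=cv2.boxPoints(r).mean(0)/1000
    org=o+x*(B[0]+.005)+y*B[1]
    R=np.c_[x,y,m]; print('org',org,'\n',R)
    L=(Q-org)@R*1000
    yl=(F[:,2]>180)&(F[:,1]>130)&(F[:,0]<80)&(abs(L[:,2]-5)<4)
    br=(F[:,2]-F[:,0]>40)&(np.hypot(L[:,0]-50,L[:,1]-60)<30)
    print('yellow',yl.sum(),cv2.minAreaRect(L[yl][:,:2].astype(np.float32)))
    print('brass',np.round(L[br],1).tolist()[:12])
    w=proj(c,org+np.array([[.05,-.07,0],[.05,.06,0],[.05,.06,.012],[.115,.14,0],[.115,-.14,0],[-.125,.14,0],[-.125,-.14,0]])@R.T); print(np.round(w,1).tolist())
    c2=cv2.resize(c['frame'][v0:v1,u0:u1],None,fx=6 if n=="top" else 5,fy=6 if n=="top" else 5,interpolation=cv2.INTER_CUBIC)
    cv2.imwrite(f"pics/{n}crop.png",c2[:600,:800])
E
```

```text
top 8564 incl 34.952154828618305 rect ((-11.4952392578125, -3.059173583984375), (281.11883544921875, 241.89614868164062), 89.91665649414062)
ext [-0.12965275 -0.14188181] [0.10805436 0.13482482]
org [0.61210323 0.0551745  0.1158665 ] 
 [[-0.15245581  0.98254871  0.10656109]
 [-0.80532711 -0.18600548  0.56289449]
 [ 0.5728922   0.          0.81963073]]
yellow 665 ((-19.340835571289062, -71.57600402832031), (177.06695556640625, 37.99577713012695), 1.1942739486694336)
brass [[51.2, 61.3, 11.2], [53.5, 61.5, 10.7], [56.0, 61.5, 10.4], [52.1, 58.8, 11.6], [56.9, 59.0, 10.8], [55.1, 61.4, 5.1], [56.4, 62.2, 3.3], [50.3, 57.8, 8.6], [54.2, 57.0, 10.1], [57.4, 56.7, 10.7], [55.2, 59.4, 4.5], [56.3, 60.2, 2.5]]
[[312.7, 216.0], [325.3, 159.6], [322.3, 157.4], [357.6, 123.9], [330.5, 250.1], [274.6, 131.2], [247.8, 240.9]]
side 6466 incl 35.08290306049005 rect ((2.2988967895507812, -0.3704071044921875), (282.10638427734375, 241.18634033203125), 89.97463989257812)
ext [-0.11666018 -0.13936088] [0.12078576 0.13822163]
org [0.61153115 0.05477059 0.11698899] 
 [[-0.15246572  0.98249002  0.10708675]
 [-0.80399247 -0.18631524  0.56469703]
 [ 0.57476109  0.          0.81832126]]
yellow 504 ((-20.5511474609375, -72.52916717529297), (171.31752014160156, 35.08806610107422), 1.7314099073410034)
brass [[55.1, 57.7, 13.8], [52.2, 59.8, 13.1], [52.1, 56.4, 14.8], [54.9, 56.7, 8.6], [52.6, 62.7, 4.8], [51.7, 58.3, 8.7], [53.9, 57.8, 4.1], [51.2, 60.1, 2.8]]
[[299.1, 222.5], [251.2, 212.9], [249.8, 211.0], [231.3, 184.8], [333.2, 203.9], [199.6, 270.6], [305.0, 295.8]]
```

```bash
cat >> h.py <<'E'
from plant import ctrl, imaging
ORG=np.array([.6118,.0550,.1164])
m=np.array([.1068,.5638,.8190]); m/=np.linalg.norm(m)
X=np.array([0,0,1])-m*m[2]; X/=np.linalg.norm(X); R=np.c_[X,np.cross(m,X),m]
W=lambda p: ORG+R@(np.array(p)/1000)
PL=lambda w: R.T@(np.asarray(w)-ORG)*1000
def stayW(al,p): # point in stay frame (mm) -> world; al=0 down slope, 90 -> +y
    a=np.radians(al); d=np.array([-np.cos(a),np.sin(a),0]); c=np.cross([0,0,1],d)
    return W(np.array([50,-70,0])+p[0]*d+p[1]*c+np.array([0,0,p[2]]))
def rel(tgts,s=None):
    "tgts: list of (world xyz m, heading deg of tool y) -> rows relative to present pose"
    s=s or ctrl.read_state(); O=np.array(s['orientation']); h0=np.degrees(np.arctan2(O[1,1],O[0,1]))
    out=[]
    for p,h in tgts: out.append(np.r_[O.T@(np.asarray(p)-s['ee_pos'])*1000, -((h-h0+180)%360-180)])
    return np.round(out,1)
def push(al,gap,r=138,clr=2.,hx=11,hy=14.5):
    e=stayW(al,(r,19,5)); d=stayW(al,(r+1,19,5))-e; d=d[:2]/np.linalg.norm(d[:2])
    # pushing direction: horizontal, from the +y(stay) edge towards the stay centre
    q=stayW(al,(r,0,5))-e; h=np.array([-d[1],d[0]]); h*=np.sign(h@q[:2])
    c=e[:2]-(hx+gap)/1000*h
    co=[c+sx*hx/1000*h+sy*hy/1000*d for sx in(-1,1) for sy in(-1,1)]
    z=max((clr/1000-m[:2]@(k-ORG[:2]))/m[2] for k in co)+ORG[2]
    return np.r_[c,z], np.degrees(np.arctan2(d[1],d[0]))
def look(al0=None,n0=5):
    "stay angle from yellow pixels, both cameras"
    for n in ("top","side"):
        c=imaging.capture(n); P=pts(c); f=c['frame'].astype(int); L=(P-ORG)@R*1000
        y=(f[...,2]>150)&(f[...,1]>110)&(f[...,0]<90)&(f[...,1]<f[...,2])&(abs(L[...,0])<170)&(abs(L[...,1])<160)&(L[...,2]>-4)&(L[...,2]<35)
        Q=L[y]; Q=Q[np.hypot(Q[:,0]-50,Q[:,1]-70+10)>18]
        rr=Q[:,:2]-[50,-70]; far=np.hypot(*rr.T)>25; t=rr[far].mean(0)
        print(n,len(Q),'alpha',round(np.degrees(np.arctan2(t[1],-t[0])),1),'n by r',[(k,np.round(np.median(Q[(np.hypot(*rr.T)//30)==k][:,2]),1)) for k in range(6) if ((np.hypot(*rr.T)//30)==k).sum()>5])
        cv2.imwrite(f"pics/{n}_last.png",c['frame']); np.savez(f"{n}_last.npz",**c)
E
python3 - <<'E'
from h import *
look()
for a in (0,15,30,45,60,78): print(a,np.round(push(a,0)[0],4),push(a,0)[1], np.round(PL(push(a,0)[0]),1))
a=-3
p,h=push(a,12)
up=p+[0,0,.1]
print(rel([(up,h),(p,h)]))
for n in("top","side"):
    c=dict(np.load(n+"0.npz")); u,v=proj(c,W([53,60,6])).astype(int)
    cv2.imwrite(f"pics/b{n}.png",cv2.resize(c['frame'][v-14:v+14,u-18:u+18],None,fx=11,fy=11,interpolation=cv2.INTER_NEAREST))
    for o in (-9,-5,0,5,9): print(n,o,[np.round(proj(c,W([50+o,60,k]))-[u-18,v-14],1).tolist() for k in (0,12)])
cv2.imwrite("pics/b.png",np.hstack([cv2.imread("pics/btop.png"),cv2.imread("pics/bside.png")]))
E
```

```text
top 693 alpha -3.3 n by r [(0, np.float64(4.4)), (1, np.float64(4.6)), (2, np.float64(4.6)), (3, np.float64(4.5)), (4, np.float64(4.7)), (5, np.float64(4.5))]
side 642 alpha -3.0 n by r [(0, np.float64(4.8)), (1, np.float64(5.0)), (2, np.float64(5.8)), (3, np.float64(5.4)), (4, np.float64(4.7)), (5, np.float64(5.5))]
0 [0.5275 0.1472 0.0765] 79.27361909860124 [ -84.3 -100.    10.3]
15 [0.5644 0.1439 0.0759] 61.15694836982134 [-87.6 -63.1  11.9]
30 [0.5996 0.1325 0.0798] 44.0913645390839 [-81.5 -26.4  12.4]
45 [0.6303 0.1139 0.0883] 28.590566176029437 [-66.4   7.2  12.2]
60 [0.6543 0.0895 0.1008] 14.58032162784979 [-43.2  35.3  11.3]
78 [0.672  0.0553 0.1201] -0.8512588776626898 [-7.3 59.1  9.6]
[[-428.1 -338.2   52.4  -12.7]
 [-428.1 -338.1  152.4  -12.7]]
top -9 [[16.1, 15.8], [13.0, 13.6]]
top -5 [[17.5, 15.7], [14.5, 13.6]]
top 0 [[19.3, 15.6], [16.3, 13.5]]
top 5 [[21.2, 15.6], [18.2, 13.4]]
top 9 [[22.7, 15.5], [19.6, 13.4]]
side -9 [[18.0, 19.3], [16.5, 17.4]]
side -5 [[18.5, 17.9], [17.0, 16.0]]
side 0 [[19.1, 16.1], [17.7, 14.2]]
side 5 [[19.8, 14.4], [18.3, 12.4]]
side 9 [[20.3, 12.9], [18.8, 11.0]]
```

View pics/b.png

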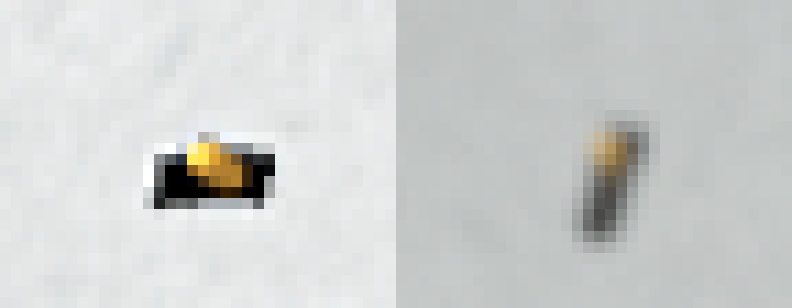

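The bolt measures about +5 mm up-slope from arc_mid in both views (top (18–21,14–16), side (18.8,12.5) in the crop), so its angle from down-slope is about 92°. Since the tool can't tilt, I'll push the stay by its edge with shut fingers and see whether friction holds it.

>>> drive_tool(
  moves=[-43, -34, 0, -1, -86, -68, 5, -2, -129, -101, 10, -4, -171, -135, 15, -5, -214, -169, 20, -6, -257, -203, 25, -7, -300, -237, 30, -9, -342, -270, 35, -10, -385, -304, 40, -11, -428, -338, 45, -12.7],
  grip=1,
  force=30,
)

```text
time_s: 1.2
ee_pos: [0.484, 0.1872, 0.1906]
orientation: [[-0.993, 0.122, 0.001], [0.122, 0.993, 0.001], [-0.0, 0.001, -1.0]]
wrist_force: [0.6, 1.2, -0.4]
opening: 0.0
```

>>> drive_tool(
  moves=[0, 0, 0, 0, 0, 0, 0, 0, 0, 0, 0, 0],
)

```text
time_s: 1.5
ee_pos: [0.4826, 0.1905, 0.1906]
orientation: [[-0.993, 0.121, -0.0], [0.121, 0.993, 0.001], [0.001, 0.001, -1.0]]
wrist_force: [0.4, -0.0, -0.1]
opening: 0.0001
```

```bash
python3 - <<'E'
from h import *
s=ctrl.read_state(); print(s['time_s'],s['ee_pos'],s['wrist_force'],s['opening'])
print(rel([push(-3,12),push(-3,2)]))
E
```

```text
1.5 [0.48261722 0.19047774 0.19059016] [ 0.4130107  -0.03892449 -0.11944367] 8.712707714572158e-05
[[-3.060e+01 -3.870e+01  1.119e+02  1.000e-01]
 [-4.060e+01 -3.870e+01  1.123e+02  1.000e-01]]
```

>>> drive_tool(
  moves=[-30, -39, 20, 0, -30, -39, 60, 0, -30, -39, 95, 0, -30, -39, 107, 0, -30, -39, 112, 0, -30, -39, 112, 0],
)

```text
time_s: 2.1
ee_pos: [0.5085, 0.148, 0.0792]
orientation: [[-0.993, 0.121, 0.001], [0.121, 0.993, 0.0], [-0.001, 0.001, -1.0]]
wrist_force: [0.1, 0.4, 1.5]
opening: -0.0001
```

```bash
python3 - <<'E'
from h import *
s=ctrl.read_state(); print(s['ee_pos'],s['wrist_force'],PL(s['ee_pos']))
print(push(-3,12)[0])
print(rel([push(a,-1) for a in (-3,0,3,7,11,15,19,23,27,31)]).tolist())
E
```

```text
[0.5084531  0.1480155  0.07923711] [0.09235351 0.37133624 1.48807394] [ -80.41882944 -118.85309386   10.96807287]
[0.50822643 0.14841081 0.07867506]
[[-12.7, 0.3, 1.2, 0.1], [-20.0, 1.5, 2.8, 3.8], [-27.3, 2.3, 3.2, 7.4], [-37.2, 2.9, 3.5, 12.3], [-47.1, 2.9, 3.5, 17.1], [-57.0, 2.3, 3.2, 21.9], [-66.8, 1.2, 2.5, 26.6], [-76.5, -0.6, 1.6, 31.2], [-86.1, -2.9, 0.3, 35.7], [-95.4, -5.7, -1.4, 40.1]]
```

>>> drive_tool(
  moves=[-13, 0.3, 1, 0, -20, 1.5, 2, 3.8, -27, 2.3, 3, 7.4, -37, 3, 3.5, 12, -47, 3, 3.5, 17, -57, 2.3, 3, 22, -67, 1.2, 2.5, 26.6, -76.5, -0.6, 1.6, 31, -86, -3, 0.3, 35.7, -95, -5.7, -1.4, 40],
)

```text
time_s: 3.1
ee_pos: [0.5997, 0.1365, 0.0833]
orientation: [[-0.682, 0.732, -0.006], [0.732, 0.682, 0.009], [0.011, 0.002, -1.0]]
wrist_force: [-15.5, 10.3, 15.4]
opening: 0.0001
```

```bash
python3 - <<'E'
from h import *
look()
s=ctrl.read_state(); print(s['ee_pos'],s['wrist_force'],PL(s['ee_pos']))
print(push(31,-1)[0])
print(rel([push(a,-1) for a in range(35,60,3)]).tolist())
E
```

```text
top 85 alpha 1.5 n by r [(0, np.float64(16.7)), (1, np.float64(16.6))]
side 216 alpha 13.2 n by r [(0, np.float64(15.5)), (1, np.float64(17.6)), (3, np.float64(19.0)), (4, np.float64(17.8)), (5, np.float64(16.9))]
[0.60209749 0.13607233 0.08394681] [-8.97559     8.84831756 14.00229997] [-82.38005019 -24.62207953  18.09284335]
[0.60246875 0.13078746 0.080637  ]
[[-13.3, -0.1, 1.3, 4.3], [-20.2, 1.9, -0.4, 7.4], [-27.1, 3.6, -2.3, 10.5], [-34.0, 4.9, -4.4, 13.5], [-41.0, 5.9, -6.6, 16.4], [-47.9, 6.5, -9.0, 19.3], [-54.7, 6.8, -11.5, 22.1], [-61.5, 6.7, -14.2, 24.8], [-68.2, 6.2, -17.0, 27.6]]
```

```bash
python3 - <<'E'
import cv2
a=cv2.imread('pics/side_last.png')[170:320,180:380]; cv2.imwrite('pics/v1.png',cv2.resize(a,None,fx=4,fy=4,interpolation=cv2.INTER_CUBIC))
E
```

```text
(no output)
```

View pics/v1.png

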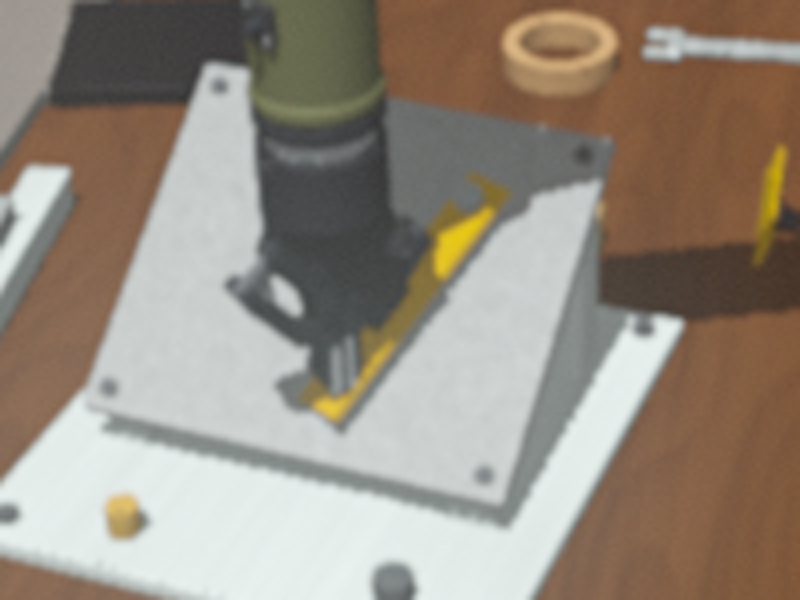

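The stay seems lifted or wedged under the hand at about α=30°. I'll back off, rise, and check where it rests.

>>> drive_tool(
  moves=[4, 0, -2, 0, 9, 0, -4, 0, 15, 0, -8, 0, 20, 0, -40, 0, 20, 0, -80, 0, 20, 50, -110, 0, 20, 90, -110, 0, 20, 130, -110, 0, 20, 130, -110, 0],
)

```text
time_s: 4.1
ee_pos: [0.6849, 0.238, 0.1879]
orientation: [[-0.685, 0.728, -0.0], [0.728, 0.685, 0.001], [0.0, 0.0, -1.0]]
wrist_force: [-0.4, 0.4, -0.1]
opening: -0.0001
```

```bash
python3 - <<'E'
from h import *
look()
s=ctrl.read_state(); print(s['ee_pos'],s['wrist_force'])
a=cv2.imread('pics/side_last.png')[170:320,180:380]; b=cv2.imread('pics/top_last.png')[100:260,220:380]
cv2.imwrite('pics/v2.png',np.hstack([cv2.resize(a,(470,352),interpolation=cv2.INTER_CUBIC),cv2.resize(b,(330,352),interpolation=cv2.INTER_CUBIC)]))
E
```

```text
top 436 alpha 17.6 n by r [(1, np.float64(4.9)), (2, np.float64(4.5)), (3, np.float64(5.0)), (4, np.float64(5.0)), (5, np.float64(4.0))]
side 462 alpha 16.6 n by r [(0, np.float64(5.0)), (1, np.float64(4.5)), (2, np.float64(6.0)), (3, np.float64(5.4)), (4, np.float64(4.7)), (5, np.float64(5.8))]
[0.68343572 0.23260634 0.18885482] [-0.01799508 -0.5199116   0.59111286]
```

View pics/v2.png

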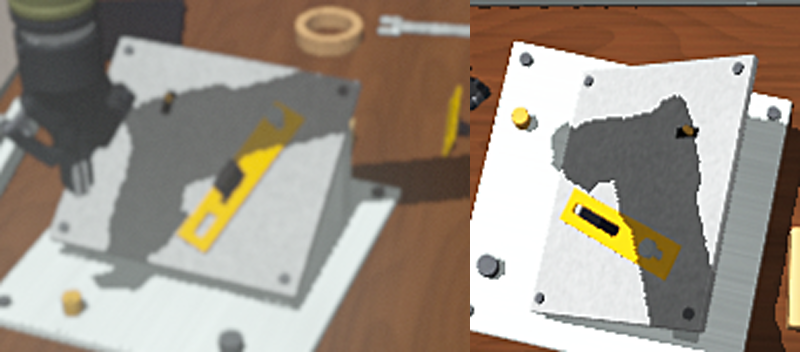

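```bash
cat >> h.py <<'E'
def cage(al,gap=25.,slop=0.,r=80,dn=0.,shift=0.):
    A=stayW(al,(r,6,39)); e=stayW(al,(r+1,6,39))-A; d=e[:2]/np.linalg.norm(e[:2])
    u=np.array([-d[1],d[0]]); u*=np.sign(u@(stayW(al,(r,0,39))-A)[:2])
    c=A[:2]+(gap/2-slop+shift)/1000*u
    s0=stayW(al,(r,0,0)); ax=stayW(al,(r,1,0))-s0; ax/=np.linalg.norm(ax)
    zs=[]
    for f in (-1,1):
        for w in (gap/2,gap/2+14.5):
            for k in (-11,11):
                q=c+f*w/1000*u+k/1000*d
                for clr in (7.,2.):
                    z=(clr/1000-m[:2]@(q-ORG[:2]))/m[2]+ORG[2]
                    y=(np.r_[q,z]-s0)@ax*1000
                    if clr==2. or abs(y)<21: zs.append(z)
    z=max(zs)+dn/1000
    p=np.r_[c,z]; 
    ni=(np.r_[c-gap/2000*u,z]-ORG)@m*1000
    return p,np.degrees(np.arctan2(d[1],d[0]))-90+180*0, ni
def angle():
    out=[]
    for n in ("top","side"):
        c=imaging.capture(n); P=pts(c); f=c['frame'].astype(int); L=(P-ORG)@R*1000
        y=(f[...,2]>90)&(f[...,2]>f[...,0]*2.2)&(f[...,1]>f[...,0]*1.5)&(abs(L[...,2]-5)<4)&(abs(L[...,0])<130)&(abs(L[...,1])<140)
        y&=np.hypot(L[...,0]-53,L[...,1]-60)>14
        q=cv2.minAreaRect(L[y][:,:2].astype(np.float32)); b=cv2.boxPoints(q)
        i=np.argmax([np.linalg.norm(b[k]-b[(k+1)%4]) for k in range(4)]); v=b[i]-b[(i+1)%4]
        v*=np.sign(v@(np.array(q[0])-[50,-70])); out.append((n,y.sum(),np.round(np.degrees(np.arctan2(v[1],-v[0])),1),np.round(q[0],1).tolist(),np.round(q[1],1).tolist()))
    print(out); return out
E
python3 - <<'E'
from h import *
angle()
for a in (20,30,45,60,78,90,100): 
    p,h,ni=cage(a); print(a,np.round(p,4),round(h,1),round(ni,1))
p,h,_=cage(20); s=ctrl.read_state(); O=np.array(s['orientation']); print(np.degrees(np.arctan2(O[1,1],O[0,1])),s['joint_positions'])
E
```

```text
[('top', np.int64(753), np.float32(19.0), [-15.8, -47.7], [37.6, 176.5]), ('side', np.int64(558), np.float32(19.9), [-15.5, -48.6], [36.3, 171.3])]
20 [0.583  0.1008 0.1078] -34.7 18.6
30 [0.5935 0.0925 0.1129] -45.9 20.4
45 [0.6062 0.078  0.1233] -61.4 23.5
60 [0.6147 0.0617 0.1403] -75.4 30.2
78 [0.6185 0.0411 0.1536] -90.9 30.4
90 [0.6168 0.0274 0.1622] -100.7 29.7
100 [0.6127 0.0167 0.171 ] -108.9 30.3
42.85132411915513 [-37.10308119  29.39591386  24.03334782  75.31045184 -11.73573483
  77.74431693  29.51077759]
```

```bash
python3 - <<'E'
from h import *
p,h,_=cage(20,slop=3.5); print(rel([(p+[0,0,.06],h+180),(p,h+180)]))
E
```

```text
[[ -23.7 -162.7   23.5 -102.5]
 [ -23.7 -162.7   83.5 -102.5]]
```

>>> drive_tool(
  moves=[-4, -25, 0, -8, -8, -55, 0, -16, -12, -85, 5, -25, -16, -110, 10, -33, -20, -135, 15, -42, -24, -155, 20, -50, -24, -163, 23, -59, -24, -163, 23, -67, -24, -163, 23, -76, -24, -163, 23, -84],
  grip=0.7,
)

```text
time_s: 5.3
ee_pos: [0.5797, 0.1023, 0.168]
orientation: [[-0.797, -0.604, 0.001], [-0.604, 0.797, 0.0], [-0.001, -0.0, -1.0]]
wrist_force: [0.7, 0.2, -0.2]
opening: 0.0254
```

>>> drive_tool(
  moves=[0, 0, 0, -8, 0, 0, 0, -16, 0, 0, 0, -18.5, 0, 0, 0, -18.5],
)

```text
time_s: 5.7
ee_pos: [0.5799, 0.1025, 0.1679]
orientation: [[-0.569, -0.823, 0.001], [-0.823, 0.569, 0.0], [-0.001, -0.001, -1.0]]
wrist_force: [0.3, 0.5, 0.3]
opening: 0.0257
```

```bash
python3 - <<'E'
from h import *
p,h,_=cage(20,slop=3.5); print(rel([(p,h+180)]),ctrl.read_state()['opening'])
E
```

```text
[[-0.2  0.1 61.1  0. ]] 0.025713687551735778
```

>>> drive_tool(
  moves=[0, 0, 25, 0, 0, 0, 45, 0, 0, 0, 55, 0, 0, 0, 60, 0, 0, 0, 61, 0, 0, 0, 61, 0],
)

```text
time_s: 6.3
ee_pos: [0.581, 0.1039, 0.1069]
orientation: [[-0.568, -0.823, 0.001], [-0.823, 0.568, 0.0], [-0.001, -0.001, -1.0]]
wrist_force: [0.1, 0.1, 0.7]
opening: 0.0253
```

```bash
python3 - <<'E'
from h import *
T=[]
for a in (23,27,31,35,39,43,47,51,55,59):
    p,h,_=cage(a,gap=25.7,slop=0); T.append((p,h+180))
print(rel(T).tolist())
E
```

```text
[[1.5, -7.8, -2.6, 3.5], [1.9, -13.2, -4.6, 8.0], [2.6, -18.4, -6.8, 12.4], [3.5, -23.6, -9.5, 16.7], [4.7, -28.6, -12.4, 20.8], [6.3, -33.4, -15.2, 24.9], [8.1, -38.1, -18.2, 28.8], [10.1, -42.6, -21.1, 32.6], [12.5, -46.9, -24.0, 36.3], [15.1, -51.0, -27.0, 39.9]]
```

>>> drive_tool(
  moves=[1.5, -8, -2.5, 3.5, 2, -13, -4.5, 8, 2.6, -18.5, -7, 12.4, 3.5, -23.6, -9.5, 16.7, 4.7, -28.6, -12.4, 21, 6.3, -33.4, -15, 25, 8, -38, -18, 29, 10, -42.6, -21, 32.6, 12.5, -47, -24, 36.3, 15, -51, -27, 40],
)

```text
time_s: 7.3
ee_pos: [0.6147, 0.0636, 0.1343]
orientation: [[-0.964, -0.264, 0.002], [-0.264, 0.964, 0.002], [-0.002, 0.001, -1.0]]
wrist_force: [0.8, 1.3, 0.2]
opening: 0.0258
```

>>> drive_tool(
  moves=[0, 0, 0, 0, 0, 0, 0, 0],
)

```text
time_s: 7.5
ee_pos: [0.6145, 0.0633, 0.1339]
orientation: [[-0.963, -0.268, 0.002], [-0.268, 0.963, 0.001], [-0.002, 0.0, -1.0]]
wrist_force: [0.3, 0.8, 0.8]
opening: 0.0257
```

```bash
python3 - <<'E'
from h import *
look(); s=ctrl.read_state(); print(s['ee_pos'],s['wrist_force'],cage(59,gap=25.7)[0])
a=cv2.imread('pics/side_last.png')[150:300,180:380]
cv2.imwrite('pics/v3.png',cv2.resize(a,None,fx=4,fy=4,interpolation=cv2.INTER_CUBIC))
E
```

```text
top 10 alpha nan n by r [(0, np.float64(4.6))]
side 468 alpha 46.5 n by r [(0, np.float64(16.9)), (1, np.float64(15.5)), (2, np.float64(18.5)), (3, np.float64(16.2)), (4, np.float64(16.3))]
[0.61403081 0.06334044 0.13339851] [-0.53272888  0.42318132  0.86715826] [0.61439889 0.06250408 0.13393379]h.py:39: RuntimeWarning: Mean of empty slice.
  rr=Q[:,:2]-[50,-70]; far=np.hypot(*rr.T)>25; t=rr[far].mean(0)
  ret = um.true_divide(
```

View pics/v3.png

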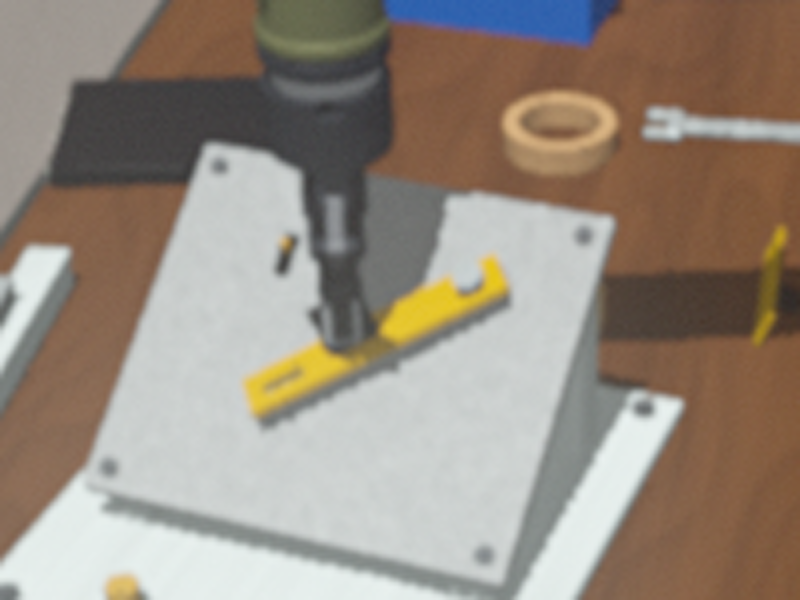

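>>> drive_tool(
  moves=[0, 0, 0, 0, 0, 0, 0, 0, 0, 0, 0, 0, 0, 0, 0, 0],
  grip=0.4,
)

```text
time_s: 8.0
ee_pos: [0.6138, 0.0625, 0.1329]
orientation: [[-0.964, -0.266, -0.0], [-0.266, 0.964, -0.0], [0.0, -0.0, -1.0]]
wrist_force: [-0.3, 0.2, -1.0]
opening: 0.0513
```

```bash
python3 - <<'E'
from h import *
look(); angle(); s=ctrl.read_state(); print(s['ee_pos'],s['wrist_force'],s['opening'])
E
```

```text
top 14 alpha -173.0 n by r [(0, np.float64(5.1))]
side 542 alpha 45.8 n by r [(0, np.float64(7.8)), (1, np.float64(7.3)), (2, np.float64(8.4)), (3, np.float64(7.4)), (4, np.float64(6.8)), (5, np.float64(7.0))]
[('top', np.int64(20), np.float32(-113.8), [68.8, -67.0], [7.6, 18.4]), ('side', np.int64(394), np.float32(48.5), [3.7, -19.6], [38.3, 169.8])]
[0.6139463  0.06257422 0.13302961] [-1.44537317  0.97749469  0.57840276] 0.051388980251786336
```

>>> drive_tool(
  moves=[0, 0, -20, 0, 0, 0, -45, 0, 0, 0, -60, 0, 0, 0, -60, 0, 0, 0, -60, 0, 0, 0, -60, 0],
)

```text
time_s: 8.8
ee_pos: [0.6132, 0.0626, 0.1916]
orientation: [[-0.964, -0.266, -0.002], [-0.266, 0.964, -0.0], [0.002, 0.0, -1.0]]
wrist_force: [-1.2, -0.2, -0.6]
opening: 0.0514
```

```bash
python3 - <<'E'
from h import *
angle(); s=ctrl.read_state(); print(s['ee_pos'],s['wrist_force'],s['opening'])
E
```

```text
[('top', np.int64(1), np.float32(180.0), [70.1, -67.2], [0.0, 0.0]), ('side', np.int64(520), np.float32(47.8), [2.6, -20.5], [36.7, 170.0])]
[0.61323122 0.06262542 0.19166007] [-0.21447763  0.30267822  0.72459301] 0.051091290046843464
```

```bash
python3 - <<'E'
from h import *
p,h,_=cage(48,gap=26,slop=3.5); print(rel([(p+[0,0,.045],h+180),(p+[0,0,.0],h+180)]).tolist())
s=ctrl.read_state(); s=dict(s); O=np.array(s['orientation'])
a=np.radians(h+180); s['orientation']=np.array([[np.sin(a),np.cos(a),0],[-np.cos(a),np.sin(a),0],[0,0,-1]]); s['ee_pos']=p
T=[]
for al in (51,54,57,60,64,68,72,76,80,84):
    q,h,_=cage(al,gap=26,slop=0); T.append((q,h+180))
print(rel(T,s).tolist())
E
```

```text
[[2.0, 16.1, 16.5, -10.2], [1.9, 16.1, 61.5, -10.2]]
[[0.3, -7.2, 1.9, 2.9], [0.4, -10.9, -0.3, 5.7], [0.3, -14.5, -2.5, 8.4], [0.0, -18.1, -4.7, 11.1], [-0.7, -22.8, -7.7, 14.6], [-1.7, -27.4, -10.7, 18.1], [-3.0, -31.9, -13.7, 21.5], [-4.7, -36.2, -16.6, 24.9], [-6.8, -40.4, -19.6, 28.2], [-9.1, -44.3, -22.4, 31.5]]
```

>>> drive_tool(
  moves=[2, 16, 10, -5, 2, 16, 16, -10.2, 2, 16, 16, -10.2, 2, 16, 35, -10.2, 2, 16, 52, -10.2, 2, 16, 60, -10.2, 2, 16, 61, -10.2],
  grip=0.7,
)

```text
time_s: 9.6
ee_pos: [0.607, 0.0771, 0.1309]
orientation: [[-0.902, -0.431, -0.002], [-0.431, 0.902, -0.001], [0.002, 0.0, -1.0]]
wrist_force: [-0.1, -0.7, -0.4]
opening: 0.0256
```

>>> drive_tool(
  moves=[-0.3, -7, 0, 2.9, -0.4, -11, -0.3, 5.7, -0.3, -14.5, -2.5, 8.4, 0, -18, -5, 11, 0.7, -23, -8, 14.6, 1.7, -27.4, -11, 18, 3, -32, -14, 21.5, 4.7, -36, -16.6, 25, 6.8, -40.4, -19.6, 28, 7, -41, -20, 28.5],
)

```text
time_s: 10.6
ee_pos: [0.6216, 0.049, 0.1558]
orientation: [[-0.999, 0.044, 0.007], [0.044, 0.999, 0.015], [-0.006, 0.015, -1.0]]
wrist_force: [0.7, 16.3, 5.1]
opening: 0.0255
```

```bash
python3 - <<'E'
from h import *
angle(); s=ctrl.read_state(); print(s['ee_pos'],s['wrist_force'],s['opening'],cage(80,gap=26)[:2])
E
```

```text
[('top', np.int64(0), np.float32(180.0), [0.0, 0.0], [0.0, 0.0]), ('side', np.int64(24), np.float32(62.2), [20.0, -9.1], [17.5, 169.3])]
[0.62155559 0.04915599 0.1557147 ] [-0.22883636 15.93089925  6.27878319] 0.02568939571758966 (array([0.6184002 , 0.03825857, 0.14967757]), np.float64(-92.50915667726181))
```

```bash
python3 - <<'E'
from h import *
look()
a=cv2.imread('pics/side_last.png')[150:300,180:380]
cv2.imwrite('pics/v4.png',cv2.resize(a,None,fx=4,fy=4,interpolation=cv2.INTER_CUBIC))
E
```

```text
top 0 alpha nan n by r []
side 412 alpha 56.2 n by r [(0, np.float64(23.0)), (1, np.float64(21.3)), (2, np.float64(22.9)), (3, np.float64(23.3)), (4, np.float64(21.2))]h.py:39: RuntimeWarning: Mean of empty slice.
  rr=Q[:,:2]-[50,-70]; far=np.hypot(*rr.T)>25; t=rr[far].mean(0)
  ret = um.true_divide(
```

View pics/v4.png

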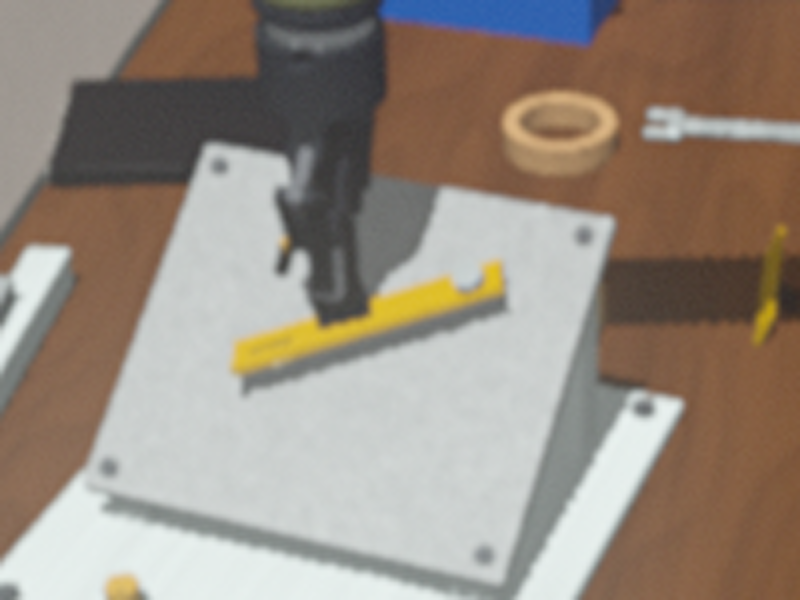

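The stay rolled and jammed at about 68°, short of the bolt. I'll open to let it drop flat and see where it rests, then pinch it by the grip's end faces, which stay close to vertical near the goal angle.

>>> drive_tool(
  moves=[0, 0, 0, 0, 0, 0, 0, 0, 0, 0, 0, 0, 0, 0, 0, 0, 0, 0, 0, 0],
  grip=0.45,
)

```text
time_s: 11.3
ee_pos: [0.6204, 0.0394, 0.1536]
orientation: [[-0.999, 0.05, 0.003], [0.05, 0.999, 0.003], [-0.003, 0.003, -1.0]]
wrist_force: [0.3, 5.9, 4.1]
opening: 0.0473
```

```bash
python3 - <<'E'
from h import *
angle(); look(); s=ctrl.read_state(); print(s['ee_pos'],s['wrist_force'],s['opening'])
E
```

```text
[('top', np.int64(0), np.float32(180.0), [0.0, 0.0], [0.0, 0.0]), ('side', np.int64(22), np.float32(58.0), [26.1, -6.9], [8.1, 167.2])]
top 0 alpha nan n by r []
side 444 alpha 56.8 n by r [(0, np.float64(20.9)), (1, np.float64(19.6)), (2, np.float64(21.8)), (3, np.float64(20.9)), (4, np.float64(20.7))]
[0.62035812 0.03937558 0.15363393] [0.44439965 5.71169544 4.3904986 ] 0.047074459354466955h.py:39: RuntimeWarning: Mean of empty slice.
  rr=Q[:,:2]-[50,-70]; far=np.hypot(*rr.T)>25; t=rr[far].mean(0)
  ret = um.true_divide(
```

>>> drive_tool(
  moves=[0, 3, 0, 0, 0, 6, 0, 0, 0, 8, 0, 0, 0, 8, 0, 0, 0, 8, 0, 0],
)

```text
time_s: 12.0
ee_pos: [0.6192, 0.0448, 0.1515]
orientation: [[-0.999, 0.051, -0.001], [0.051, 0.999, -0.001], [0.001, -0.001, -1.0]]
wrist_force: [0.1, 0.9, 0.7]
opening: 0.0473
```

```bash
python3 - <<'E' 2>/dev/null
from h import *
angle(); look(); s=ctrl.read_state(); print(s['ee_pos'],s['wrist_force'],s['opening'])
E
```

```text
[('top', np.int64(0), np.float32(180.0), [0.0, 0.0], [0.0, 0.0]), ('side', np.int64(62), np.float32(59.3), [24.2, -5.9], [10.5, 167.7])]
top 0 alpha nan n by r []
side 533 alpha 56.4 n by r [(0, np.float64(17.3)), (1, np.float64(15.4)), (2, np.float64(18.3)), (3, np.float64(16.2)), (4, np.float64(15.5))]
[0.61955231 0.04513257 0.15190756] [ 0.82511086  0.40411447 -0.19689944] 0.046785169504172226
```

>>> drive_tool(
  moves=[0, 2, 0, 0, 0, 4, 0, 0, 0, 6, 0, 0, 0, 8, 0, 0, 0, 10, 0, 0, 0, 12, 0, 0, 0, 12, 0, 0],
)

```text
time_s: 12.9
ee_pos: [0.6202, 0.058, 0.152]
orientation: [[-0.999, 0.049, 0.0], [0.049, 0.999, 0.0], [-0.0, 0.0, -1.0]]
wrist_force: [0.6, 0.3, 0.1]
opening: 0.0467
```

```bash
python3 - <<'E' 2>/dev/null
from h import *
angle(); look(); s=ctrl.read_state(); print(s['ee_pos'],s['wrist_force'],s['opening'])
E
```

```text
[('top', np.int64(6), np.float32(107.4), [71.9, -75.8], [5.7, 2.4]), ('side', np.int64(536), np.float32(57.2), [11.9, -13.4], [38.8, 171.7])]
top 2 alpha nan n by r []
side 609 alpha 54.4 n by r [(0, np.float64(5.1)), (1, np.float64(5.1)), (2, np.float64(5.2)), (3, np.float64(5.4)), (4, np.float64(4.7)), (5, np.float64(4.1))]
[0.6202127  0.05733519 0.15207017] [-0.21921683  0.52759321 -0.67983061] 0.04727368514111462
```

>>> drive_tool(
  moves=[0, 0, -25, 0, 0, 0, -60, 0, 0, 0, -60, 0, 0, 0, -60, 8, 0, 0, -60, 16, 0, 0, -60, 25, 0, 0, -60, 33, 0, 0, -60, 42, 0, 0, -60, 50, 0, 0, -60, 58],
  grip=0.35,
)

```text
time_s: 14.1
ee_pos: [0.6201, 0.0573, 0.2117]
orientation: [[-0.482, 0.876, -0.0], [0.876, 0.482, -0.0], [0.0, -0.0, -1.0]]
wrist_force: [-0.4, 0.5, -1.0]
opening: 0.0558
```

```bash
cat >> h.py <<'E'
def ends(al,gap=56.,r=80,n=29,clr=6.5):
    g=stayW(al,(r,0,n)); d=(stayW(al,(r+1,0,n))-g)[:2]; d/=np.linalg.norm(d); u=np.array([-d[1],d[0]])
    c=g[:2]; z=max((clr/1000-m[:2]@(c+f*w/1000*d+k/1000*u-ORG[:2]))/m[2]+ORG[2] for f in(-1,1) for w in(gap/2,gap/2+14.5) for k in(-11,11))
    nn=[round(((np.r_[c+f*gap/2000*d,z]-ORG)@m)*1000,1) for f in (-1,1)]
    return np.r_[c,z],np.degrees(np.arctan2(d[1],d[0])),nn
E
python3 - <<'E' 2>/dev/null
from h import *
angle(); s=ctrl.read_state(); print(s['ee_pos'],s['opening'],s['joint_positions'])
for a in (50,56):
    p,h,nn=ends(a); print(p,h,nn,rel([(p+[0,0,.05],h),(p,h)]).tolist())
    print([np.round(stayW(a,(x,0,z))[2],4) for x,z in((63,39),(97,39),(63,5),(97,5))])
E
```

```text
[('top', np.int64(43), np.float32(79.4), [66.0, -65.7], [10.2, 33.9]), ('side', np.int64(545), np.float32(57.0), [10.7, -13.8], [37.7, 171.4])]
[0.62009105 0.0574276  0.21171861] 0.05529082346466689 [-33.23181805  16.93593071  31.33439626  89.9190506   -8.98327377
  75.68595776  28.34305604]
[0.6065499  0.07411725 0.13507764] 23.770844116497475 [np.float64(16.4), np.float64(34.6)] [[21.2, -3.7, 26.6, 5.3], [21.2, -3.7, 76.6, 5.3]]
[np.float64(0.1538), np.float64(0.1413), np.float64(0.1259), np.float64(0.1134)]
[0.61048192 0.06779799 0.13684306] 18.190409414843938 [np.float64(16.0), np.float64(31.6)] [[13.7, -3.3, 24.9, 10.9], [13.7, -3.3, 74.9, 10.9]]
[np.float64(0.1568), np.float64(0.1459), np.float64(0.129), np.float64(0.1181)]
```

```bash
python3 - <<'E' 2>/dev/null
from h import *
for g in (56,48):
    p,h,nn=ends(57,gap=g); print(p,h,nn,rel([(p,h)]).tolist())
E
```

```text
[0.61106162 0.06671767 0.13715361] 17.28011190560968 [np.float64(16.0), np.float64(31.1)] [[12.5, -3.3, 74.6, 11.8]]
[0.61106162 0.06671767 0.1358376 ] 17.28011190560968 [np.float64(16.0), np.float64(28.9)] [[12.5, -3.3, 75.9, 11.8]]
```

>>> drive_tool(
  moves=[6, -1.5, 0, 6, 12.5, -3.3, 10, 11.8, 12.5, -3.3, 40, 11.8, 12.5, -3.3, 60, 11.8, 12.5, -3.3, 70, 11.8, 12.5, -3.3, 75, 11.8, 12.5, -3.3, 78, 11.8, 12.5, -3.3, 78, 11.8],
)

```text
time_s: 15.0
ee_pos: [0.6117, 0.0668, 0.1346]
orientation: [[-0.299, 0.954, 0.001], [0.954, 0.299, 0.0], [-0.0, 0.001, -1.0]]
wrist_force: [0.8, 0.0, 0.4]
opening: 0.0557
```

>>> drive_tool(
  moves=[0, 0, 0, 0, 0, 0, 0, 0, 0, 0, 0, 0, 0, 0, 0, 0, 0, 0, 0, 0, 0, 0, 0, 0],
  grip=1,
  force=40,
)

```text
time_s: 15.6
ee_pos: [0.6124, 0.0675, 0.1354]
orientation: [[-0.299, 0.954, 0.003], [0.954, 0.299, 0.001], [0.0, 0.003, -1.0]]
wrist_force: [1.2, 1.6, 5.8]
opening: 0.0354
```

```bash
python3 - <<'E' 2>/dev/null
from h import *
angle(); look(); s=ctrl.read_state(); print(s['ee_pos'],s['wrist_force'],s['opening'])
a=cv2.imread('pics/side_last.png')[150:300,180:380]
cv2.imwrite('pics/v5.png',cv2.resize(a,None,fx=4,fy=4,interpolation=cv2.INTER_CUBIC))
E
```

```text
[('top', np.int64(292), np.float32(70.2), [42.8, -40.6], [34.2, 105.9]), ('side', np.int64(458), np.float32(57.0), [10.2, -15.2], [37.5, 170.7])]
top 86 alpha 66.0 n by r [(0, np.float64(4.5))]
side 454 alpha 51.5 n by r [(0, np.float64(5.3)), (1, np.float64(5.4)), (2, np.float64(4.7)), (3, np.float64(4.7)), (4, np.float64(5.1)), (5, np.float64(4.2))]
[0.61238395 0.067539   0.13537369] [1.68368208 2.04135686 5.27563286] 0.03557334189576905
```

View pics/v5.png

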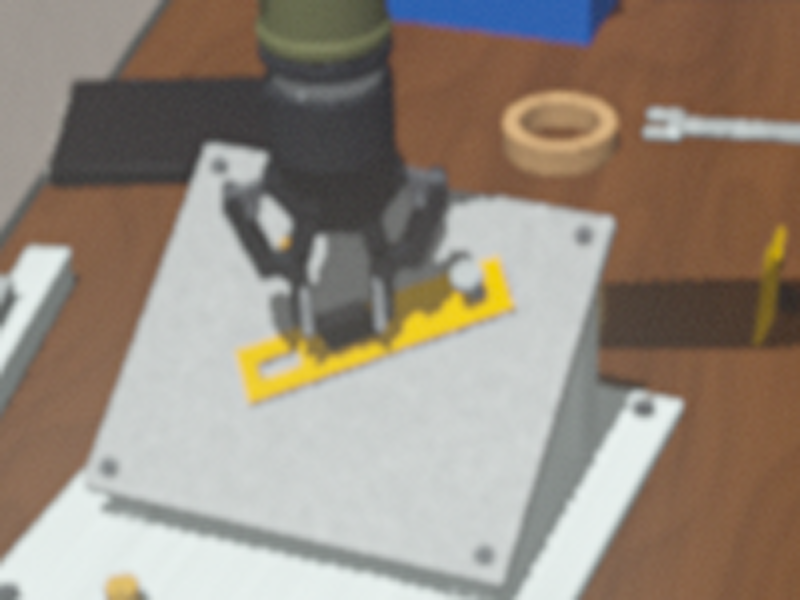

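The stay is held flat by the end faces of its grip (opening 35.4 mm, α=57°). Next I'll swing it to 76°, just short of the bolt, then regrasp there.

```bash
cat >> h.py <<'E'
def off(al,s):
    g=stayW(al,(80,0,29)); d=(stayW(al,(81,0,29))-g)[:2]; d/=np.linalg.norm(d); u=np.array([-d[1],d[0]]); v=np.array(s['ee_pos'])-g
    return np.array([v[:2]@d,v[:2]@u,v[2]])
def carry(al,lift,o):
    g=stayW(al,(80,0,29+lift)); d=(stayW(al,(81,0,29))-stayW(al,(80,0,29)))[:2]; d/=np.linalg.norm(d); u=np.array([-d[1],d[0]])
    return np.r_[g[:2]+o[0]*d+o[1]*u,g[2]+o[2]],np.degrees(np.arctan2(d[1],d[0]))
E
python3 - <<'E'
from h import *
s=ctrl.read_state(); o=off(57,s); print(o*1000)
np.save('o.npy',o)
print(rel([carry(a,l,o) for a,l in ((57,2),(57,4),(59,4),(61.5,4),(64,4),(66.5,4),(69,4),(71.5,4),(74,4),(76,4))]).tolist())
E
```

```text
[ 1.5066149   0.39147015 -8.46585067]
[[1.0, 0.5, -1.6, 0.1], [2.0, 1.1, -3.3, 0.1], [-0.4, 1.5, -4.6, 1.9], [-3.5, 1.9, -6.4, 4.1], [-6.5, 2.1, -8.2, 6.3], [-9.6, 2.2, -10.0, 8.5], [-12.6, 2.1, -11.8, 10.6], [-15.6, 1.9, -13.7, 12.8], [-18.5, 1.5, -15.6, 14.9], [-20.9, 1.1, -17.2, 16.6]]
```

>>> drive_tool(
  moves=[1, 0.5, -1.6, 0, 2, 1, -3.3, 0, -0.4, 1.5, -4.6, 2, -3.5, 1.9, -6.4, 4, -6.5, 2, -8.2, 6.3, -9.6, 2.2, -10, 8.5, -12.6, 2, -11.8, 10.6, -15.6, 1.9, -13.7, 12.8, -18.5, 1.5, -15.6, 15, -21, 1, -17.2, 16.6],
)

```text
time_s: 16.8
ee_pos: [0.6186, 0.051, 0.1516]
orientation: [[-0.012, 1.0, 0.0], [1.0, 0.012, 0.005], [0.005, 0.0, -1.0]]
wrist_force: [0.1, 5.6, 0.2]
opening: 0.0339
```

```bash
python3 - <<'E' 2>/dev/null
from h import *
angle(); look(); s=ctrl.read_state(); print(s['ee_pos'],s['wrist_force'],s['opening'])
o=np.load('o.npy'); print(rel([carry(76,l,o) for l in (4,2,0)]))
E
```

```text
[('top', np.int64(82), np.float32(80.4), [63.5, -56.0], [12.9, 59.9]), ('side', np.int64(280), np.float32(68.8), [27.0, -8.7], [36.1, 169.8])]
top 27 alpha -178.5 n by r [(0, np.float64(4.0))]
side 539 alpha 64.5 n by r [(0, np.float64(10.0)), (1, np.float64(9.7)), (2, np.float64(10.3)), (3, np.float64(8.7)), (4, np.float64(8.6))]
[0.6186382  0.05068948 0.15166859] [ 0.40411309  6.41088788 -0.17900234] 0.03340617247071901
[[-2.8  1.  -0.9 -0. ]
 [-3.9  0.7  0.7 -0. ]
 [-5.   0.5  2.4 -0. ]]
```

```bash
python3 - <<'E' 2>/dev/null
from h import *
s=ctrl.read_state()
o=np.load('o.npy'); print(rel([carry(a,l,o) for a,l in ((78,4),(80,4),(80,2),(80,0),(80,-2))]).tolist())
E
```

```text
[[-5.1, 1.2, -2.5, 1.6], [-7.4, 1.2, -4.0, 3.3], [-8.6, 1.0, -2.4, 3.3], [-9.7, 0.8, -0.8, 3.3], [-10.8, 0.5, 0.8, 3.3]]
```

>>> drive_tool(
  moves=[-2.5, 0, -1.5, 1.6, -5, 0, -3, 3.3, -7, 0, -3, 3.3, -8, 0, -2, 3.3, -9, 0, -0.5, 3.3, -10, 0, 1, 3.3, -10, 0, 1, 3.3, -10, 0, 1, 3.3],
)

```text
time_s: 17.8
ee_pos: [0.6189, 0.0473, 0.1525]
orientation: [[0.04, 0.999, 0.001], [0.999, -0.04, 0.014], [0.014, 0.0, -1.0]]
wrist_force: [-1.2, 15.9, 9.6]
opening: 0.0335
```

```bash
python3 - <<'E' 2>/dev/null
from h import *
angle(); look(); s=ctrl.read_state(); print(s['ee_pos'],s['wrist_force'],s['opening'])
o=np.load('o.npy'); print([np.round(off(a,s)*1000,1).tolist() for a in (72,75,78)])
E
```

```text
[('top', np.int64(9), np.float32(-93.2), [72.6, -77.9], [1.4, 10.1]), ('side', np.int64(324), np.float32(71.5), [28.4, -7.7], [35.9, 171.8])]
top 7 alpha -151.3 n by r [(0, np.float64(3.6))]
side 547 alpha 66.8 n by r [(0, np.float64(8.6)), (1, np.float64(8.5)), (2, np.float64(9.0)), (3, np.float64(8.3)), (4, np.float64(8.1))]
[0.61892203 0.04735668 0.15244563] [-2.42331528 15.45668928  9.90874898] 0.03323830950883775
[[1.7, -2.7, -2.2], [1.4, 0.9, -4.5], [0.9, 4.4, -6.9]]
```

>>> drive_tool(
  moves=[2, 0, 0, 0, 4, 0, -1, 0, 4, 0, -1, 0, 4, 0, -1, 0],
)

```text
time_s: 18.4
ee_pos: [0.6189, 0.0474, 0.1526]
orientation: [[0.042, 0.999, 0.0], [0.999, -0.042, 0.008], [0.008, 0.0, -1.0]]
wrist_force: [-1.3, 10.2, 5.9]
opening: 0.0334
```

>>> drive_tool(
  moves=[0, 0, 0, 0, 0, 0, 0, 0, 0, 0, 0, 0, 0, 0, 0, 0],
  grip=0.4,
)

```text
time_s: 18.8
ee_pos: [0.6185, 0.0402, 0.151]
orientation: [[0.046, 0.999, -0.001], [0.999, -0.046, -0.001], [-0.001, -0.001, -1.0]]
wrist_force: [-0.1, 0.6, 0.0]
opening: 0.0511
```

```bash
python3 - <<'E' 2>/dev/null
from h import *
angle(); look(); s=ctrl.read_state(); print(s['ee_pos'],s['wrist_force'],s['opening'])
for a in (66,70,74):
  p,h,nn=ends(a,gap=50); print(p,h,nn,rel([(p,h)]).tolist())
a=cv2.imread('pics/side_last.png')[150:300,180:380]
cv2.imwrite('pics/v6.png',cv2.resize(a,None,fx=4,fy=4,interpolation=cv2.INTER_CUBIC))
E
```

```text
[('top', np.int64(0), np.float32(180.0), [0.0, 0.0], [0.0, 0.0]), ('side', np.int64(521), np.float32(67.9), [22.8, -8.2], [36.5, 171.2])]
top 0 alpha nan n by r []
side 574 alpha 64.1 n by r [(0, np.float64(5.0)), (1, np.float64(5.4)), (2, np.float64(5.0)), (3, np.float64(5.1)), (4, np.float64(5.6)), (5, np.float64(5.3))]
[0.61867147 0.04080414 0.15113775] [ 0.65460828 -0.50008005  0.00721974] 0.05123415995434739
[0.61526533 0.05672549 0.13941848] 9.307266122446578 [np.float64(15.3), np.float64(25.1)] [[15.8, -4.1, 11.7, -11.9]]
[0.61653138 0.05217011 0.14095956] 5.872201436630964 [np.float64(14.9), np.float64(23.1)] [[11.3, -2.6, 10.2, -8.5]]
[0.61741727 0.04757564 0.1425452 ] 2.489484956771423 [np.float64(14.5), np.float64(21.1)] [[6.7, -1.6, 8.6, -5.1]]
```

View pics/v6.png

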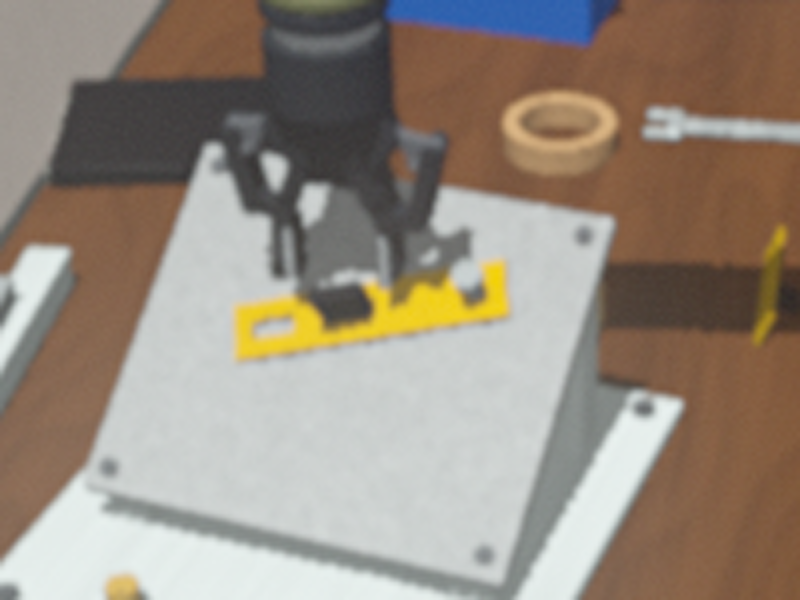

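It rests flat at about 68° (slot at (270,325), grip at (340,300) in the crop), held by friction. I'll re-pinch there, lift 15 mm and squeeze harder so the pads level it, then swing it over the bolt.

```bash
python3 - <<'E'
from h import *
p,h,nn=ends(68.2,gap=51); print(p,h,nn,rel([(p-[0,0,.002],h)]).tolist())
E
```

```text
[0.61600838 0.0542262  0.14036894] 7.4108863387557635 [np.float64(15.1), np.float64(24.2)] [[13.3, -3.3, 12.8, -10.0]]
```

>>> drive_tool(
  moves=[0, 0, -15, 0, 0, 0, -30, 0, 6, -1, -30, -5, 13.3, -3.3, -30, -10, 13.3, -3.3, -28, -10, 13.3, -3.3, -10, -10, 13.3, -3.3, 5, -10, 13.3, -3.3, 12.8, -10, 13.3, -3.3, 12.8, -10],
)

```text
time_s: 19.9
ee_pos: [0.6151, 0.0542, 0.137]
orientation: [[-0.129, 0.992, -0.003], [0.992, 0.129, -0.001], [-0.0, -0.003, -1.0]]
wrist_force: [-0.1, 0.1, -0.1]
opening: 0.0511
```

>>> drive_tool(
  moves=[0, 0, 0, 0, 0, 0, 0, 0, 0, 0, 0, 0, 0, 0, 0, 0, 0, 0, 0, 0],
  grip=1,
  force=40,
)

```text
time_s: 20.4
ee_pos: [0.6167, 0.0548, 0.1392]
orientation: [[-0.13, 0.992, 0.002], [0.992, 0.13, 0.001], [0.0, 0.002, -1.0]]
wrist_force: [1.9, 1.4, 3.1]
opening: 0.0351
```

```bash
python3 - <<'E' 2>/dev/null
from h import *
angle(); s=ctrl.read_state(); print(s['ee_pos'],s['wrist_force'],s['opening'])
o=off(68,s); np.save('o.npy',o); print(o*1000)
print(rel([carry(68,l,o) for l in (5,10,15)]).tolist())
E
```

```text
[('top', np.int64(148), np.float32(74.6), [53.8, -43.1], [16.0, 89.5]), ('side', np.int64(436), np.float32(68.0), [22.8, -9.9], [37.2, 170.7])]
[0.61666221 0.05479617 0.13909062] [2.06397899 1.26967487 2.69474755] 0.034958244854482234
[  0.75554777   0.24453304 -12.55430296]
[[2.7, 0.9, -4.1, -0.1], [5.5, 1.8, -8.2, -0.1], [8.2, 2.7, -12.3, -0.1]]
```

>>> drive_tool(
  moves=[1.4, 0.5, -2, 0, 2.7, 0.9, -4, 0, 4, 1.3, -6, 0, 5.5, 1.8, -8.2, 0, 6.8, 2.2, -10.2, 0, 8.2, 2.7, -12.3, 0, 8.2, 2.7, -12.3, 0],
)

```text
time_s: 21.2
ee_pos: [0.6178, 0.0633, 0.1511]
orientation: [[-0.13, 0.992, 0.0], [0.992, 0.13, 0.0], [0.0, 0.0, -1.0]]
wrist_force: [-0.2, -1.3, -0.1]
opening: 0.0349
```

>>> drive_tool(
  moves=[0, 0, 0, 0, 0, 0, 0, 0, 0, 0, 0, 0],
  force=90,
)

```text
time_s: 21.5
ee_pos: [0.6179, 0.0629, 0.1509]
orientation: [[-0.129, 0.992, 0.001], [0.992, 0.129, 0.0], [0.0, 0.001, -1.0]]
wrist_force: [1.8, -0.8, -1.4]
opening: 0.0328
```

```bash
python3 - <<'E' 2>/dev/null
from h import *
look(); s=ctrl.read_state(); print(s['ee_pos'],s['wrist_force'],s['opening'])
o=np.load('o.npy')
print('err',rel([carry(68,15,o)]))
s['ee_pos'],h=carry(68,15,o); a=np.radians(h); s['orientation']=np.array([[-np.sin(a),np.cos(a),0],[np.cos(a),np.sin(a),0],[0,0,-1]])
print(rel([carry(a,15,o) for a in (70,72,74,76,78,80,82,84,86,88,90,92,94)],s).tolist())
E
```

```text
top 67 alpha 84.3 n by r [(0, np.float64(16.9))]
side 541 alpha 61.7 n by r [(0, np.float64(17.5)), (1, np.float64(18.2)), (2, np.float64(18.0)), (3, np.float64(19.9)), (4, np.float64(20.0)), (5, np.float64(19.5))]
[0.6179124  0.06296842 0.15089778] [ 2.49035554 -1.64571724 -0.84146056] 0.033025089970583815
err [[ 0.2  0.4 -0.5 -0.1]]
[[-2.4, 0.3, -1.5, 1.7], [-4.7, 0.5, -3.0, 3.4], [-7.1, 0.6, -4.5, 5.1], [-9.4, 0.6, -6.1, 6.8], [-11.8, 0.5, -7.7, 8.4], [-14.1, 0.3, -9.2, 10.1], [-16.4, -0.0, -10.8, 11.7], [-18.7, -0.4, -12.4, 13.4], [-20.9, -0.9, -14.0, 15.0], [-23.2, -1.5, -15.6, 16.7], [-25.4, -2.1, -17.2, 18.3], [-27.6, -2.9, -18.8, 19.9], [-29.7, -3.8, -20.4, 21.6]]
```

>>> drive_tool(
  moves=[-1.2, 0.1, -0.7, 0.8, -2.4, 0.3, -1.5, 1.7, -3.6, 0.4, -2.2, 2.5, -4.7, 0.5, -3, 3.4, -6, 0.6, -3.8, 4.2, -7.1, 0.6, -4.5, 5.1, -8.3, 0.6, -5.3, 6, -9.4, 0.6, -6.1, 6.8, -10.6, 0.5, -7, 7.6, -10.6, 0.5, -7, 7.6],
)

```text
time_s: 22.6
ee_pos: [0.6196, 0.0532, 0.1579]
orientation: [[0.003, 1.0, 0.0], [1.0, -0.003, 0.001], [0.001, 0.0, -1.0]]
wrist_force: [2.8, 0.9, -4.5]
opening: 0.032
```

```bash
python3 - <<'E' 2>/dev/null
from h import *
look(); s=ctrl.read_state(); print(s['ee_pos'],s['wrist_force'],s['opening'])
o=np.load('o.npy')
print('err',rel([carry(77,15,o)]))
c=dict(np.load('side_last.npz')); f=c['frame'].astype(int); L=(pts(c)-ORG)@R*1000
y=(f[...,2]>90)&(f[...,2]>f[...,0]*2.2)&(f[...,1]>f[...,0]*1.5)&(L[...,2]>6)&(L[...,2]<40)&(abs(L[...,0])<130)&(abs(L[...,1])<140)
Q=L[y]; q=cv2.minAreaRect(Q[:,:2].astype(np.float32)); print(q)
A=np.c_[Q[:,:2]-[50,-70],np.ones(len(Q))]; print(np.linalg.lstsq(A,Q[:,2],rcond=None)[0])
E
```

```text
top 33 alpha -145.7 n by r [(0, np.float64(16.3))]
side 536 alpha 69.9 n by r [(0, np.float64(19.2)), (1, np.float64(18.6)), (2, np.float64(17.3)), (3, np.float64(18.2)), (4, np.float64(17.7))]
[0.619593   0.05322834 0.15785865] [ 3.46866516  1.56507853 -3.66291284] 0.03206559699492341
err [[-0.4  0.6 -0.4 -0.1]]
((32.472808837890625, -6.9735870361328125), (40.36027908325195, 173.610595703125), 16.173261642456055)
[-2.04556336e-02 -1.92042282e-02  1.93403104e+01]
```

```bash
cat >> h.py <<'E'
def tilt():
    c=imaging.capture("side"); cv2.imwrite("pics/side_last.png",c['frame']); f=c['frame'].astype(int); L=(pts(c)-ORG)@R*1000
    y=(f[...,2]>90)&(f[...,2]>f[...,0]*2.2)&(f[...,1]>f[...,0]*1.5)&(L[...,2]>0)&(L[...,2]<50)&(abs(L[...,0])<130)&(abs(L[...,1])<100)&(L[...,1]>-100)
    y&=(np.hypot(L[...,0]-53,L[...,1]-60)>14)|(L[...,2]>14)
    Q=L[y]; q=cv2.minAreaRect(Q[:,:2].astype(np.float32)); b=cv2.boxPoints(q)
    i=np.argmax([np.linalg.norm(b[k]-b[(k+1)%4]) for k in range(4)]); v=b[i]-b[(i+1)%4]; v/=np.linalg.norm(v); v*=np.sign(v[1])
    w=np.array([-v[1],v[0]])
    rr=Q[:,:2]-[50,-70]; k=np.linalg.lstsq(np.c_[rr@v,rr@w,np.ones(len(Q))],Q[:,2],rcond=None)[0]
    print(len(Q),'alpha',np.degrees(np.arctan2(v[1],-v[0])).round(1),'rect',np.round(q[0],1),np.round(q[1],1),'underside n: hole',(k[2]-5).round(1),'slot',(k[2]+130*k[0]-5).round(1),'roll',k[1].round(3))
E
python3 - <<'E'
from h import *
o=np.load('o.npy'); print(rel([carry(77,l,o) for l in (15,19,23)]).tolist()); tilt()
E
```

```text
[[-0.4, 0.6, -0.4, -0.1], [1.9, 1.0, -3.7, -0.1], [4.1, 1.4, -6.9, -0.1]]
620 alpha 74.0 rect [31.2 -7.9] [ 39.4 173.3] underside n: hole 14.4 slot 12.6 roll -0.002
```

>>> drive_tool(
  moves=[1.1, 0, -1.6, 0, 2.2, 0, -3.2, 0, 3.4, 0, -5, 0, 4.5, 0, -6.5, 0, 4.5, 0, -6.5, 0],
)

```text
time_s: 23.25
ee_pos: [0.6194, 0.0563, 0.1637]
orientation: [[0.003, 1.0, -0.0], [1.0, -0.003, -0.001], [-0.001, -0.0, -1.0]]
wrist_force: [4.0, -1.1, -10.4]
opening: 0.0321
```

```bash
python3 - <<'E'
from h import *
tilt(); s=ctrl.read_state(); print(s['ee_pos'],s['wrist_force'],s['opening'])
o=np.load('o.npy')
print('err',rel([carry(77,23,o)]))
s['ee_pos'],h=carry(77,23,o); a=np.radians(h); s['orientation']=np.array([[-np.sin(a),np.cos(a),0],[np.cos(a),np.sin(a),0],[0,0,-1]])
print(rel([carry(a,23,o) for a in (79,81,83,85,87,89,91,93,95)],s).tolist())
E
```

```text
632 alpha 73.3 rect [32.5 -7.1] [ 40.6 173. ] underside n: hole 16.8 slot 20.3 roll 0.019
[0.61935316 0.05630399 0.16370535] [  4.61919827  -1.24067047 -10.38061378] 0.03196338652246562
err [[ 1.   1.7 -1.1 -0.2]]
[[-2.3, 0.2, -1.6, 1.7], [-4.7, 0.2, -3.1, 3.3], [-7.0, 0.2, -4.7, 5.0], [-9.3, 0.1, -6.3, 6.6], [-11.6, -0.2, -7.9, 8.2], [-13.9, -0.5, -9.5, 9.9], [-16.1, -0.9, -11.1, 11.5], [-18.4, -1.4, -12.7, 13.2], [-20.6, -2.0, -14.3, 14.8]]
```

Lifting against the bolt head raised the slot end to 20 mm. I'll keep swinging.

>>> drive_tool(
  moves=[-1.2, 0, -0.8, 0.8, -2.3, 0, -1.6, 1.7, -3.5, 0, -2.4, 2.5, -4.7, 0, -3.1, 3.3, -6, 0, -4, 4.2, -7, 0, -4.7, 5, -8.2, 0, -5.5, 5.8, -9.3, 0, -6.3, 6.6, -10.5, 0, -7.1, 7.4, -10.5, 0, -7.1, 7.4],
)

```text
time_s: 24.3
ee_pos: [0.6195, 0.0463, 0.1708]
orientation: [[0.133, 0.991, 0.0], [0.991, -0.133, -0.0], [-0.0, 0.0, -1.0]]
wrist_force: [5.6, 0.0, -14.4]
opening: 0.0315
```

```bash
python3 - <<'E'
from h import *
tilt(); s=ctrl.read_state(); print(s['ee_pos'],s['wrist_force'],s['opening'])
o=np.load('o.npy')
print('err',rel([carry(86,23,o)]))
E
```

```text
632 alpha 81.9 rect [42.1 -6.4] [ 40.6 173.5] underside n: hole 16.6 slot 19.2 roll 0.043
[0.61954071 0.0464221  0.17080432] [  5.57624273  -0.55673362 -14.74571529] 0.03143096927968494
err [[ 0.7  1.4 -1.1 -0.1]]
```

>>> drive_tool(
  moves=[-1.4, 0, -1, 1, -2.8, 0, -1.9, 2, -4.2, 0, -2.9, 3, -5.6, 0, -3.8, 4, -7, 0, -4.8, 5, -8.4, 0, -5.7, 6, -9.8, 0, -6.7, 7, -11.2, -0.2, -7.6, 8, -12.5, -0.3, -8.5, 8.8, -12.5, -0.3, -8.5, 8.8],
)

```text
time_s: 25.35
ee_pos: [0.6178, 0.0331, 0.1782]
orientation: [[0.283, 0.959, 0.001], [0.959, -0.283, -0.002], [-0.002, 0.001, -1.0]]
wrist_force: [7.6, -2.3, -20.5]
opening: 0.0312
```

```bash
python3 - <<'E'
from h import *
tilt(); s=ctrl.read_state(); print(s['ee_pos'],s['wrist_force'],s['opening'])
o=np.load('o.npy')
print('err',rel([carry(96.7,23,o)]))
a=cv2.imread('pics/side_last.png')[150:300,180:380]
cv2.imwrite('pics/v7.png',cv2.resize(a,None,fx=4,fy=4,interpolation=cv2.INTER_CUBIC))
E
```

```text
618 alpha 92.0 rect [53.5 -5.9] [173.4  40.4] underside n: hole 16.7 slot 15.2 roll 0.073
[0.61777484 0.03312102 0.17823684] [  7.53558327  -2.21948553 -20.63434153] 0.0312863992050675
err [[ 1.8  0.1 -2.2 -0.2]]
```

View pics/v7.png

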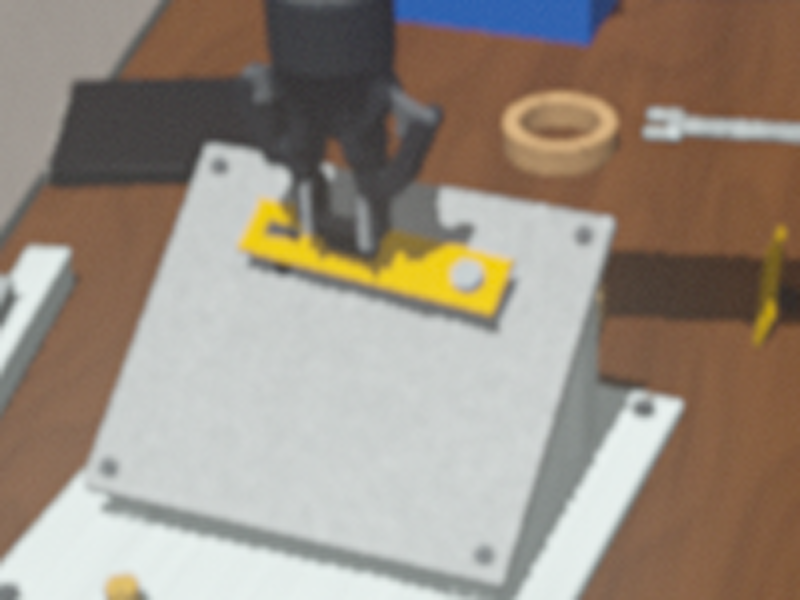

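The stay is over the bolt, α≈92°, with the slot end 15 mm up (slot at (280,228) in the crop). Now lowering along the plate normal.

>>> drive_tool(
  moves=[-1.1, 0, 1.6, 0, -2.3, 0.2, 3.3, 0, -3.4, 0.3, 4.9, 0, -4.6, 0.4, 6.6, 0, -5.7, 0.6, 8.2, 0, -5.7, 0.6, 8.2, 0],
)

```text
time_s: 26.0
ee_pos: [0.6182, 0.0308, 0.1746]
orientation: [[0.281, 0.96, 0.004], [0.96, -0.281, 0.004], [0.005, 0.003, -1.0]]
wrist_force: [5.3, 2.7, -0.7]
opening: 0.031
```

```bash
python3 - <<'E'
from h import *
tilt(); s=ctrl.read_state(); print(s['ee_pos'],s['wrist_force'],s['opening'],R.T@s['wrist_force'])
E
```

```text
583 alpha 91.2 rect [53.4 -5.3] [174.5  40.1] underside n: hole 14.1 slot 10.4 roll 0.047
[0.61823796 0.03081282 0.17455031] [ 5.76593611  3.37148688 -1.21949943] 0.031217997478517712 [-4.29161127  5.03769125  1.51784765]
```

>>> drive_tool(
  moves=[-1.1, 0, 1.6, 0, -2.3, 0.2, 3.3, 0, -3.4, 0.3, 4.9, 0, -3.4, 0.3, 4.9, 0],
)

```text
time_s: 26.45
ee_pos: [0.6177, 0.0286, 0.1698]
orientation: [[0.28, 0.96, 0.004], [0.96, -0.28, 0.005], [0.006, 0.003, -1.0]]
wrist_force: [5.4, 4.5, -1.3]
opening: 0.0314
```

```bash
python3 - <<'E'
from h import *
tilt(); s=ctrl.read_state(); print(s['ee_pos'],s['wrist_force'],s['opening'],R.T@s['wrist_force'])
E
```

```text
538 alpha 91.7 rect [52.1 -5.5] [173.5  38.4] underside n: hole 8.6 slot 5.5 roll 0.055
[0.61764698 0.02854532 0.16976273] [ 5.70207716  3.57290624 -1.3442118 ] 0.030858712989513943 [-4.51551628  4.93746012  1.52244823]
```

The slot end is at 5.5 mm with almost no normal force, so the bolt must be in the slot. I'll keep lowering, then release.

>>> drive_tool(
  moves=[-1.1, 0, 1.6, 0, -2.3, 0.2, 3.3, 0, -3.4, 0.3, 4.9, 0, -4, 0.3, 5.8, 0, -4, 0.3, 5.8, 0],
)

```text
time_s: 27.0
ee_pos: [0.6172, 0.0266, 0.1657]
orientation: [[0.278, 0.961, 0.005], [0.961, -0.278, 0.008], [0.009, 0.003, -1.0]]
wrist_force: [1.7, 8.3, 6.8]
opening: 0.0311
```

```bash
python3 - <<'E'
from h import *
tilt(); s=ctrl.read_state(); print(s['ee_pos'],s['wrist_force'],s['opening'],R.T@s['wrist_force'])
E
```

```text
507 alpha 91.8 rect [52.2 -5.3] [174.4  38.8] underside n: hole 3.7 slot 0.7 roll 0.046
[0.61716872 0.02663638 0.16567506] [0.21999507 8.41986418 7.38798354] 0.031306952478510786 [-2.56944481 -1.35094576 10.82116955]
```

Slot end is down on the plate (0.7 mm). Releasing and rising vertically.

>>> drive_tool(
  moves=[0, 0, 0, 0, 0, 0, 0, 0, 0, 0, 0, 0, 0, 0, 0, 0],
  grip=0.4,
)

```text
time_s: 27.45
ee_pos: [0.6145, 0.0206, 0.161]
orientation: [[0.283, 0.959, -0.001], [0.959, -0.283, -0.0], [-0.0, -0.001, -1.0]]
wrist_force: [-0.6, 0.6, -0.3]
opening: 0.0516
```

>>> drive_tool(
  moves=[0, 0, -10, 0, 0, 0, -30, 0, 0, 0, -60, 0, 0, 0, -90, 0, 30, 0, -110, 0, 70, 0, -110, 0, 110, 0, -110, 0, 150, 0, -110, 0, 150, 0, -110, 0],
)

```text
time_s: 28.35
ee_pos: [0.6569, 0.174, 0.27]
orientation: [[0.272, 0.962, -0.001], [0.962, -0.272, 0.003], [0.003, -0.002, -1.0]]
wrist_force: [-0.6, 0.6, 0.4]
opening: 0.0515
```

```bash
python3 - <<'E'
from h import *
tilt(); angle(); s=ctrl.read_state(); print(s['ee_pos'],s['wrist_force'],s['opening'],s['time_s'])
a=cv2.imread('pics/side_last.png')[150:320,180:380]; b=imaging.capture('top')['frame'][100:260,220:380]
cv2.imwrite('pics/v8.png',np.hstack([cv2.resize(a,(420,357),interpolation=cv2.INTER_CUBIC),cv2.resize(b,(357,357),interpolation=cv2.INTER_CUBIC)]))
E
```

```text
525 alpha 92.1 rect [51.3 -3.4] [174.5  38.5] underside n: hole 0.4 slot 0.4 roll 0.018
[('top', np.int64(818), np.float32(91.3), [50.6, -3.6], [175.3, 40.1]), ('side', np.int64(458), np.float32(91.9), [50.9, -3.5], [174.4, 36.5])]
[0.6572604  0.16425045 0.27116884] [-0.13051732 -0.6694412   0.84046097] 0.051645615425212496 28.5
```

View pics/v8.png

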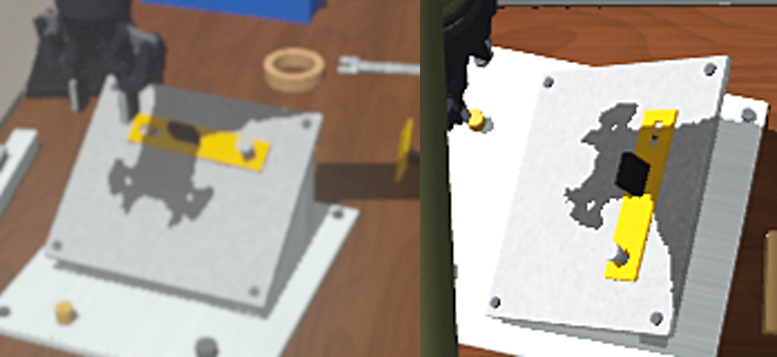

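The stay lies flat at about 92° (undersides at 0.4 mm at both ends), with the bolt in its slot near (150,130) in the side view and (655,128) in the top view. The gripper is clear, so I'm handing in.

```bash
python3 -c "
from plant import ctrl
s=ctrl.read_state(); print(s['time_s'],s['qvel'],ctrl.finish_job())"
```

```text
the job is handed in; nothing more can be done
28.55 [ 0.52078677 -0.60231241  0.57908394  0.44311145 -0.25444147 -0.26981648
 -0.00125944] None
```

The stay is on the brass bolt, flat on the plate and released. I handed the job in at 28.6 s, and no verdict was reported.

**How it went:** The tool could not tilt to match the plate. I pushed the stay part of the way, held it by the end faces of its grip and regrasped once. I then lifted it over the bolt at about 92° and lowered it until the slot dropped on.

**Last checks:**
- **Seating:** both cameras put the stay at 91–92°, with about 0.4 mm measured under the hole and the slot. The slot passed below the bolt's 12 mm tip height with almost no normal force. The last pictures show the bolt in the slot.
- **Gripper:** it is open and well clear, with wrist force at noise level.
- **Bystanders:** those visible in the last pictures are where they were. The screwdriver and mug were not in those views, and I saw no contact with them.

**What went wrong on the way:** The first edge push and the loose straddling push each jammed the stay, and it rolled or lifted before settling flat again. The highest wrist force I read was about 24 N, well under the 120 N limit. There is no separate reading for the arm and gripper-body limit of 40 N.

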